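# Probe a forged disc's hardness marks on a sloping stand

### The job

Swing the yellow leg of the inspection stand out sideways as far as it goes, then take the orange probe from its holder and press its sprung tip on the red, then the yellow, then the blue mark of the forged disc: each time on the middle of the mark and square to the face, with the tip sunk about half of its travel for about half a second, never rammed in to its stop. Put the probe back in its holder, upright with its collar down on the top plate, let go, and leave the leg out and everything else undisturbed.

Things in the scene. Friction and masses are not known exactly. Their poses are not given: they have to be found in the camera images.
- stand: green and grey inspection stand, fixed: base plate 210 mm (x) by 220 mm (y) by 12 mm, sloping rest with a dark forged disc on top, highest point about 175 mm. Origin: centre of the base's underside; x points away from the robot side, y to the side that carries the leg, z up
- leg (a joint): yellow leg, hinged on an upright axis on the +y side of the stand; 0: folded, pointing along the stand's -x; grows as the leg swings outwards; firm end stop at 1.571 rad, pointing along the stand's +y. Stiff hinge (about 0.15 N m), stays where it is left
- leg_hinge (a point): point on the leg's upright hinge axis, 20 mm above the bench
- leg_post (a point): point on the axis of the leg's upright round steel post, 60 mm above the bench; the post is 18 mm across, stands from the leg bar's top (21 mm up) to 86 mm above the bench, 100 mm from the hinge axis. The bar is 22 mm wide
- holder_hole (a point): centre of the hole in the top face of the probe holder (blue square plate 92 mm wide on four thin posts, top face 100 mm above the bench, fixed); hole 35 mm across, z up
- probe_grip (a point): centre of the probe's orange square grip (28 by 28 mm, 80 mm long); x and y axes square to its flat sides, z along the probe, away from its tip. The probe (178 mm, 0.25 kg) stands upright in the holder, tip down, grip on top; the tip is 138 mm below this point
- probe_collar (a point): centre of the underside of the probe's round collar (46 mm across), 48 mm below probe_grip; it rests on the holder's plate, and the steel nose below it (26 mm across, 70 mm long) hangs in the hole
- probe_tip (a point): extreme end of the brass sprung tip (12 mm across, round), on the probe's axis, 138 mm from probe_grip when out. It moves with the sprung tip
- plunger (a joint): how far the probe's tip is sprung in, m: 0 fully out, 0.014 at its inner stop. Starts to yield at 3 N, then 1 N more per mm (10 N at half travel, 17 N at the stop)
- turn: dark forged disc, 160 mm across, held rigidly on the sloping rest. Origin on its axis, at the level of the face of the thinnest disc; z axis square out of the face: up, leaning 29 to 36 degrees from vertical towards the stand's -x. The face is flat from the edge in to a central boss 48 mm across and 11 mm high; forgings differ in thickness by up to 14 mm
- mark_red (a point): centre of the round red paint mark (20 mm across, white rim) on the forged disc's face, 52 mm from its axis; z axis square out of the face. It is given for the thinnest disc: the real face lies an unknown 0 to 14 mm further out along +z (the same for all three marks), so the touch must be felt
- mark_yellow (a point): centre of the round yellow paint mark (20 mm across, white rim) on the forged disc's face, 52 mm from its axis; z axis square out of the face. It is given for the thinnest disc: the real face lies an unknown 0 to 14 mm further out along +z (the same for all three marks), so the touch must be felt
- mark_blue (a point): centre of the round blue paint mark (20 mm across, white rim) on the forged disc's face, 52 mm from its axis; z axis square out of the face. It is given for the thinnest disc: the real face lies an unknown 0 to 14 mm further out along +z (the same for all three marks), so the touch must be felt
- filetin: aluminium tin 72 mm across and 95 mm tall with file handles to 140 mm, standing on the bench on the right; loose, not to be disturbed; origin at the centre of its underside
- hammer: hammer lying on the right; loose, not to be disturbed
- brush: brush lying in front of the stand; loose, not to be disturbed
- wrench: wrench lying at the left front; loose, not to be disturbed
- tongs: steel tongs 230 mm long lying on the left; loose, not to be disturbed
- oilcan: red can 60 mm across, 110 mm tall at the back left; loose, not to be disturbed
- testblock: round steel block 64 mm across, 16 mm high lying at the right front; loose, not to be disturbed

How it is judged:
By the outcome, as a careful person would: the job done as asked, in the order asked, and still so for the second after the job is handed in, with the robot touching nothing.
It also fails if it takes over 72 s, if anything falls off the work surface, if the arm or the gripper's body presses on something with over 40 N, if the wrist force passes 120 N, or if a joint passes its speed limit or range.

### The arm

A 6-joint arm with a two-finger parallel gripper is mounted at the origin on the work surface. World frame = base frame: x ahead of the robot, y to its left, z up, the work surface at z = 0. Lengths are in m, angles in degrees, forces in N, time in s.
With the tool pointing down it reaches from about 0.25 to 0.725 m from the base axis. Payload 9.7 kg.
Tool frame: the origin (TCP) lies at the very end of the fingers, on their centre line; the grasp point (between the pads) lies grasp_offset behind it (grasp_offset is the distance from the TCP to the grasp point, in m); z points along the fingers, y is the line along which they close (so a half turn about z gives the same grasp; the last joint's range is limited). The gripper opens to 85 mm and grips with 20 to 120 N. Pads are 22 mm wide; open, the fingers measure 114 mm over their backs; the gripper's body (76 mm by 85 mm) begins 54 mm behind the grasp point. The pads swing forward as they close: fully open they stand 13 mm farther back than shut.
Start: joints at [-69.844, 4.979, 10.078, 95.1, 0, 90], TCP at [0.19, -0.516, 0.231] pointing down, gripper open.
Joint ranges: [-179.16, 179.16], [-48.56, 103.87], [-65.8, 70.77], [-126.05, 130.52], [-82.76, 87.17], [-180, 180]. Speed limits (degrees/s): [127.2, 127.2, 147.25, 180, 180, 180].

### API

Orientations are given as [roll, pitch, yaw] about the fixed x, y, z axes, in that order (R = Rz(yaw) Ry(pitch) Rx(roll)).
In Python, from workcell import get_obs, camera, calibration, job_done, recognise, cut_out, mark_of, grasp_offset gives the robot as it stands.
- The arm moves only by the tool servo_tool, never from a script. Its argument "moves" is a list of rows, each a list of 3 entries, a list of its own where there are three numbers: the turn, a rotation vector about the tool's x, y, z in degrees, then the shift along the tool's x, y, z in m, then the opening in per cent of the stroke, from 0 (shut) to 100 (fully open). In form: [[[ax, ay, az], [x, y, z], claw], ...]. A call has 1 to 12 rows; each row shifts and turns the commanded pose from where the row before left it, along the tool's axes as they then stand; what a row does not reach is not made up. A row lasts 1/10 s, in which the tool goes at most 50 mm and 8.59 degrees, less where a joint would pass 70% of its speed; a pose out of reach is approached as far as the arm can. A call is refused whole if a number of a shift passes 0.05 or a number of a turn 8.59, either way. A call with a gripper value outside its range is refused whole. The fingers move at their own pace and stop on an object; "force" is the grip in N (left out, the last holds). Time passes only in rows, so rows that do not move let the fingers close. It gives the time, the measured TCP pose, the force, the opening and the grip force at its end, in the units of the state.
- get_obs(): the state, without advancing time (a new reading comes with each control period).
- camera(name): name is "scene" or "side" or "wrist"; returns (picture, depth): 420x560x3 uint8, red, green, blue; 420x560 float32, m along the optical axis (not along the pixel's ray), 0 where there is no reading.
- calibration(name): a dict with "camera_matrix" (3x3 intrinsics, pixels), "dist" ([k1, k2, p1, p2, k3] as OpenCV has them; the pictures are not rectified), "R" (3x3) and "t" (3): a world point X has camera coordinates R X + t. Camera axes: x right, y down, z forward; pixel columns grow to the right and rows downward; lengths in m; the calibration is good to about 2 mm. A picture is of the moment at which its call begins: read the wrist's pose just before it. calibration takes no time and is no camera call; for the wrist camera it gives the pose at the moment of the call.
- job_done(): hands the job in; it is judged then, once.
Trained networks look in the newest picture that a camera, given by its name, has taken for a name from the list of things; names that differ only in an ending like _2 or _b are one class to them, and where a whole thing is asked for, a point or a joint stands for the part that bears it (a point fixed in the world has none). Each returns a list of dicts, best first, with "score" (0 to 1); they miss things now and then, are a little off and sometimes report something else, mostly with a low value. They report only what shows in the picture. A call takes as long as a camera call.
- recognise(name, camera): "xyz" ([x, y, z] in m, in the coordinates of the camera as it stood for that picture, good to about 4 mm: the middle of the surface that is visible of it).
- cut_out(name, camera): "mask" (420x560 bool, what is visible of it).
- mark_of(name, camera): "xyz" ([x, y, z] in m, in the coordinates of the camera as it stood for that picture, good to about 4 mm: a listed point, or the origin of a listed thing).
The state is a dict: "time": time; "q": joint angles; "qd": joint speeds; "joint_efforts": joint torques, N m; "ee_pos": TCP position; "tcp_rot": TCP orientation; "wrist_force": force on the tool from outside, world axes, zero at the start; "torque": the same for the moment, N m; "opening": finger opening in m; "grasp_force": force on a finger pad.
Only numpy, scipy, OpenCV 4.12 (cv2) and the standard library are available. Lean on these libraries where they do the work, as an engineer would, in place of code of your own. Each camera call takes 0.05 s, during which the arm holds its last target. There are 200 camera calls.

## Working session

There is one attempt and no reset: what is moved stays moved. The work goes in short steps, Python scripts to look and compute and a tool call to move; the robot and the scene stay as the last step left them, time stands still between calls to the robot, and variables do not carry over. Pictures are saved under pics/ and viewed, at most 10 in all, crops included, and the job is handed in when it is done.

Besides the shell and the picture viewer there is one more tool, called after "Request:" as a command line: name --argument value ..., lists and objects as JSON in quotes. servo_tool: Moves the arm, as the interface text tells. Its arguments: {"type":"object","properties":{"moves":{"type":"array"},"force":{"type":"number"}},"required":["moves"]}

```bash
ls; mkdir -p pics; cat > h.py <<'E'
import numpy as np, cv2, json
from workcell import *
from scipy.spatial.transform import Rotation as Ro
def w(cam,p,c=None):
    c=c or calibration(cam); return np.array(c["R"]).T@(np.array(p)-np.array(c["t"]))
def tip_R(o): return Ro.from_euler('xyz',o["tcp_rot"],degrees=True)
E
python3 - <<'E'
from h import *
o=get_obs(); print(o); print(grasp_offset)
for cam in ["scene","side"]:
    im,d=camera(cam); c=calibration(cam)
    cv2.imwrite(f"pics/{cam}0.png",im[:,:,::-1]); np.save(f"{cam}_d.npy",d)
    for n in ["stand","leg_hinge","leg_post","holder_hole","probe_grip","probe_collar","turn","mark_red","mark_yellow","mark_blue","filetin","oilcan","tongs","brush"]:
        r=mark_of(n,cam); print(cam,n,[(round(x["score"],2),w(cam,x["xyz"],c).round(4).tolist()) for x in r[:2]])
E
```

```text
pics
{'time': 0.0, 'q': array([-6.98463603e+01,  5.01290990e+00,  1.00339846e+01,  9.50990479e+01,
       -1.15294577e-04,  8.99995214e+01]), 'qd': array([-0.02977165,  0.03582994,  0.02717668, -0.12363316, -0.00089548,
        0.0791353 ]), 'joint_efforts': array([ 1.72261207e-03, -5.20389462e+01,  4.64809692e+01,  1.62477797e-02,
        1.59453375e-04,  4.83179150e-06]), 'ee_pos': array([ 0.18941781, -0.51611249,  0.23056149]), 'tcp_rot': array([-1.79922027e+02,  1.14643113e-04,  2.01541185e+01]), 'wrist_force': array([ 0.44675054, -0.18621384,  0.49506478]), 'torque': array([0.0318729 , 0.00316817, 0.01876128]), 'grasp_force': 0.0, 'opening': 0.08558873779131514}
0.0187
scene stand [(0.65, [0.5929, -0.0269, 0.0017]), (0.19, [0.586, -0.0276, 0.1075])]
scene leg_hinge [(0.64, [0.5529, 0.1108, 0.0216])]
scene leg_post [(0.73, [0.3872, -0.1021, 0.0029]), (0.63, [0.4551, 0.1053, 0.0554])]
scene holder_hole [(0.95, [0.6177, -0.3289, 0.1021])]
scene probe_grip [(0.75, [0.6272, -0.3244, 0.1476]), (0.23, [0.4439, -0.3016, 0.0042])]
scene probe_collar [(0.62, [0.6186, -0.3229, 0.1015])]
sc
[... 319 characters left out ...]
 0.0012])]
scene tongs [(0.76, [0.5755, 0.4933, 0.0006])]
scene brush [(0.57, [0.3887, -0.1037, 0.0032])]
side stand []
side leg_hinge []
side leg_post []
side holder_hole [(0.8, [0.6254, -0.3253, 0.1015])]
side probe_grip [(0.68, [0.6232, -0.3281, 0.1464])]
side probe_collar [(0.64, [0.6176, -0.3261, 0.0969])]
side turn [(0.9, [0.5927, -0.0285, 0.1083])]
side mark_red []
side mark_yellow [(0.73, [0.6337, -0.0282, 0.1307])]
side mark_blue [(0.77, [0.5684, 0.0131, 0.0951]), (0.58, [0.3857, 0.44, 0.0046])]
side filetin [(0.65, [0.4435, -0.302, 0.0053])]
side oilcan [(0.92, [0.7687, 0.176, -0.0035]), (0.63, [0.5905, -0.0268, 0.106])]
side tongs []
side brush [(0.72, [0.3906, -0.1047, -0.0041])]
```

View pics/scene0.png

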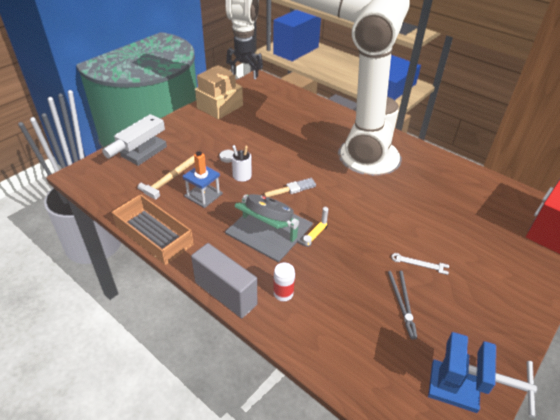

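View pics/side0.png

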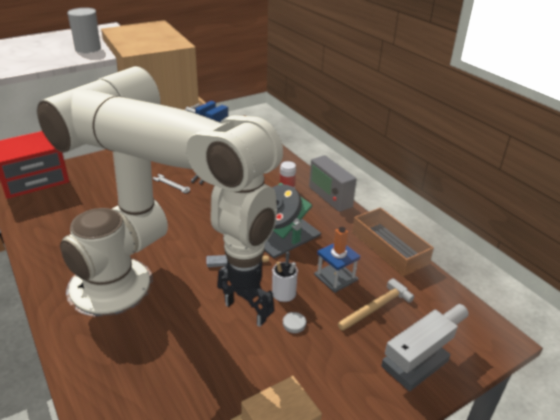

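The scene view shows the stand at about (270,225) with the yellow leg pointing at the robot side (post near (325,218)). The probe and holder are at (202,180), and the tin at (241,163). The network points agree with this, so I'll move towards the leg.

Request:
servo_tool --moves '[[[0,0,8.5],[0,0,0],45],[[0,0,8.5],[0,0,0],45],[[0,0,0],[0.02,-0.04,0],45],[[0,0,0],[0.02,-0.04,0],45],[[0,0,0],[0.02,-0.04,0],45],[[0,0,0],[0.02,-0.04,0],45],[[0,0,0],[0.02,-0.04,0],45],[[0,0,0],[0.02,-0.04,0],45],[[0,0,0],[0.02,-0.04,0],45],[[0,0,0],[0.02,-0.04,-0.01],45],[[0,0,0],[0.02,-0.04,-0.01],45],[[0,0,0],[0.0,-0.03,-0.01],45]]'

```text
time: 2.7
ee_pos: [0.3487, -0.1148, 0.2615]
tcp_rot: [-180.0, -0.0, 3.2]
wrist_force: [-0.9, -0.1, -0.4]
opening: 0.0383
grasp_force: 0.0
```

```bash
cat >> h.py <<'E'
def to(pos,R,o=None):
    "print turn (rotvec deg) and shift (current tool axes; and axes after the turn) to the target"
    o=o or get_obs(); R0=tip_R(o); d=np.array(pos)-o["ee_pos"]
    print("turn",(R0.inv()*R).as_rotvec(degrees=True).round(2),"shift",R0.inv().apply(d).round(4),"shift after turn",R.inv().apply(d).round(4),"dist",np.linalg.norm(d).round(4))
def look(names,cam="wrist",save=None):
    o=get_obs(); c=calibration(cam); im,d=camera(cam)
    if save: cv2.imwrite(f"pics/{save}.png",im[:,:,::-1])
    for n in names:
        r=mark_of(n,cam); print(n,[(round(x["score"],2),w(cam,x["xyz"],c).round(4).tolist()) for x in r[:2]])
    return im,d,c,o
E
python3 - <<'E'
from h import *
im,d,c,o=look(["stand","leg_hinge","leg_post","turn","mark_red","mark_yellow","mark_blue"],save="w1")
print(o["time"],o["ee_pos"],o["tcp_rot"]); np.savez("w1.npz",im=im,d=d,R=c["R"],t=c["t"],K=c["camera_matrix"],D=c["dist"])
E
```

```text
stand []
leg_hinge []
leg_post [(0.85, [0.4592, 0.0967, 0.06])]
turn []
mark_red []
mark_yellow [(0.69, [0.4569, 0.0972, 0.0562])]
mark_blue []
2.7 [ 0.34872997 -0.11480973  0.26146914] [-1.79983379e+02 -2.08433634e-02  3.24957878e+00]
```

Request:
servo_tool --moves '[[[0,0,0],[0.02,-0.035,0.01],45],[[0,0,0],[0.02,-0.035,0.01],45],[[0,0,0],[0.02,-0.035,0.01],45],[[0,0,0],[0.02,-0.035,0.01],45],[[0,0,0],[0.02,-0.035,0.01],45],[[0,0,0],[0.02,-0.032,0.01],45],[[0,0,0],[0,0,0],45]]'

```text
time: 3.8
ee_pos: [0.4597, 0.0573, 0.1995]
tcp_rot: [-178.2, 0.2, 6.1]
wrist_force: [-1.3, 0.4, -0.0]
opening: 0.0383
grasp_force: 0.0
```

```bash
python3 - <<'E'
from h import *
im,d,c,o=look(["leg_hinge","leg_post","turn","mark_red","mark_blue"],save="w2")
print(o["time"],o["ee_pos"],o["tcp_rot"])
E
```

```text
leg_hinge [(0.6, [0.5538, 0.1069, 0.0163]), (0.53, [0.5678, 0.0135, 0.0905])]
leg_post [(0.88, [0.4599, 0.0969, 0.0605])]
turn [(0.92, [0.5929, -0.0279, 0.1052])]
mark_red [(0.76, [0.5708, -0.0733, 0.0884])]
mark_blue [(0.69, [0.5673, 0.0165, 0.0921])]
3.8 [0.4596979  0.0573434  0.19946765] [-178.24212356    0.20250705    6.10590075]
```

View pics/w2.png

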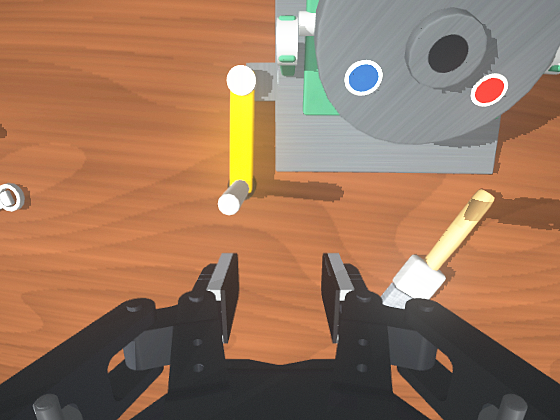

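The wrist view shows the leg at (240,130), with the post top at about (229,203). The disc's blue mark is at (363,78) and the red at (489,90). The fingers are well clear of everything.

```bash
python3 - <<'E'
from h import *
to([0.459,0.097,0.10],Ro.from_euler('xyz',[180,0,5],degrees=True)); print(get_obs()["q"])
E
```

```text
turn [-1.72 -0.02  0.99] shift [ 0.0046 -0.0374  0.1037] shift after turn [ 0.004  -0.0406  0.1025] dist 0.1104
[  5.92774556  -7.58494943  -5.46220382  92.08757103   1.71776419
 179.93750925]
```

Request:
servo_tool --moves '[[[-1.7,0,0],[0,0,0],45],[[0,0,-8.55],[0,0,0],45],[[0,0,-8.55],[0,0,0],45],[[0,0,-8.55],[0,0,0],45],[[0,0,-8.55],[0,0,0],45],[[0,0,-8.55],[0,0,0],45],[[0,0,-8.55],[0,0,0],45],[[0,0,-8.55],[0,0,0],45],[[0,0,-8.55],[0,0,0],45],[[0,0,-8.55],[0,0,0],45],[[0,0,-8.55],[0,0,0],45],[[0,0,-8.55],[0,0,0],45]]'

```text
time: 5.3
ee_pos: [0.4592, 0.0519, 0.2023]
tcp_rot: [180.0, -0.2, 100.8]
wrist_force: [0.5, -0.3, -0.8]
opening: 0.0379
grasp_force: 0.0
```

Request:
servo_tool --moves '[[[0,0,-8.55],[0,0,0],45],[[0,0,-8.55],[0,0,0],45],[[0,0,-8.55],[0,0,0],45],[[0,0,-8.55],[0,0,0],45],[[0,0,-8.55],[0,0,0],45],[[0,0,-8.55],[0,0,0],45],[[0,0,-8.55],[0,0,0],45],[[0,0,-8.55],[0,0,0],45],[[0,0,-8.55],[0,0,0],45],[[0,0,-8.55],[0,0,0],45],[[0,0,0],[0,0,0],45]]'

```text
time: 6.4
ee_pos: [0.4592, 0.052, 0.2023]
tcp_rot: [179.8, 0.0, -173.9]
wrist_force: [-0.2, 0.1, 0.7]
opening: 0.0387
grasp_force: 0.0
```

```bash
python3 - <<'E'
from h import *
look(["leg_post","leg_hinge"])
to([0.459,0.097,0.05],Ro.from_euler('xyz',[180,0,184],degrees=True)); o=get_obs(); print(o["q"],o["ee_pos"],o["tcp_rot"])
E
```

```text
leg_post [(0.9, [0.4592, 0.099, 0.0581])]
leg_hinge [(0.72, [0.555, 0.1062, 0.016])]
turn [ 0.2  -0.    1.73] shift [-0.0042  0.0441  0.1523] shift after turn [-0.0029  0.0447  0.1521] dist 0.1586
[ 6.35858112 -7.51954768 -5.43803127 92.0767904   0.19903477  0.6305585 ] [0.45925271 0.05217347 0.20210866] [ 1.79800925e+02  2.53532647e-03 -1.74271974e+02]
```

Request:
servo_tool --moves '[[[0,0,1.7],[0,0,0],50],[[0,0,0],[-0.003,0.024,0],50],[[0,0,0],[0,0.0225,0],50],[[0,0,0],[0,0,0.04],50],[[0,0,0],[0,0,0.04],50],[[0,0,0],[0,0,0.03],50],[[0,0,0],[0,0,0.02],50],[[0,0,0],[0,0,0.02],50],[[0,0,0],[0,0,0],50]]'

```text
time: 7.45
ee_pos: [0.457, 0.0992, 0.0496]
tcp_rot: [179.8, -0.3, -175.9]
wrist_force: [-0.3, -0.4, 0.2]
opening: 0.0429
grasp_force: 0.0
```

```bash
python3 - <<'E'
from h import *
look(["leg_post"],save="w3")
H=np.array([.5545,.1065]); 
o=get_obs(); print(o["ee_pos"],o["tcp_rot"],o["opening"])
# arc plan: chord steps in tool frame (rot about tool z +a = world -a)
E
```

```text
leg_post [(0.9, [0.4574, 0.0952, 0.059])]
[0.45869821 0.09951945 0.05254772] [ 1.79778321e+02 -3.41126487e-02 -1.75829054e+02] 0.04265521293720942
```

View pics/w3.png

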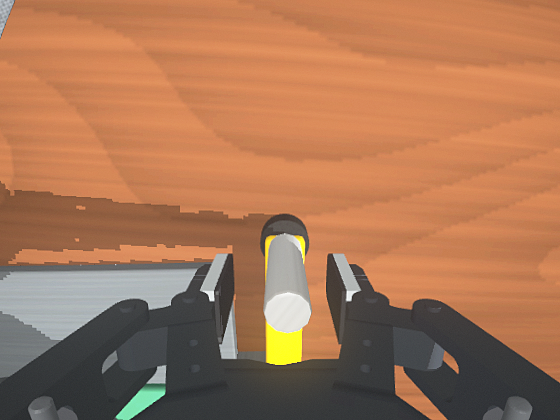

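The post is centred between the fingers, with its top at (288,310). I'll narrow the fingers and swing the leg along its arc.

Request:
servo_tool --moves '[[[0,0,3.75],[0,0,0],30],[[0,0,0],[0,0.0131,0],30],[[0,0,7.5],[0,0,0],30],[[0,0,0],[0,0.0131,0],30],[[0,0,7.5],[0,0,0],30],[[0,0,0],[0,0.0131,0],30],[[0,0,7.5],[0,0,0],30],[[0,0,0],[0,0.0131,0],30],[[0,0,7.5],[0,0,0],30],[[0,0,0],[0,0.0131,0],30],[[0,0,7.5],[0,0,0],30],[[0,0,0],[0,0.0131,0],30]]'

```text
time: 8.75
ee_pos: [0.4828, 0.1735, 0.0525]
tcp_rot: [179.9, -0.2, 143.3]
wrist_force: [-2.5, -0.5, -1.8]
opening: 0.0256
grasp_force: 1.0
```

```bash
python3 - <<'E'
from h import *
look(["leg_post","leg_hinge"])
o=get_obs(); print(o["ee_pos"],o["tcp_rot"],o["opening"],o["wrist_force"]); v=o["ee_pos"][:2]-[.5545,.1065]; print(np.hypot(*v),np.degrees(np.arctan2(v[1],v[0])))
E
```

```text
leg_post [(0.61, [0.4792, 0.1689, 0.0591])]
leg_hinge []
[0.48349352 0.17372327 0.05232374] [ 1.79809946e+02 -1.62171417e-01  1.43421906e+02] 0.025657888201187133 [-0.34077687 -0.03751008  0.22810112]
0.09777979409899688 136.56773408117377
```

Request:
servo_tool --moves '[[[0,0,7.5],[0,0,0],30],[[0,0,0],[0,0.0131,0],30],[[0,0,7.5],[0,0,0],30],[[0,0,0],[0,0.0131,0],30],[[0,0,7.5],[0,0,0],30],[[0,0,0],[0,0.0131,0],30],[[0,0,7.5],[0,0,0],30],[[0,0,0],[0,0.0131,0],30],[[0,0,7.5],[0,0,0],30],[[0,0,0],[0,0.0131,0],30],[[0,0,7.5],[0,0,0],30],[[0,0,0],[0,0.008,0],30]]'

```text
time: 10.1
ee_pos: [0.5463, 0.2069, 0.0523]
tcp_rot: [-180.0, -0.3, 98.2]
wrist_force: [-1.6, 0.9, -0.0]
opening: 0.0259
grasp_force: 0.9
```

Request:
servo_tool --moves '[[[0,0,0],[0,0.003,0],30]]'

```text
time: 10.2
ee_pos: [0.5499, 0.2072, 0.0523]
tcp_rot: [-180.0, -0.3, 98.4]
wrist_force: [-1.9, 1.4, -0.3]
opening: 0.0257
grasp_force: 0.8
```

Request:
servo_tool --moves '[[[0,0,0],[0,0.003,0],30]]'

```text
time: 10.3
ee_pos: [0.5506, 0.2073, 0.0521]
tcp_rot: [-179.8, -0.3, 98.3]
wrist_force: [-20.4, 0.8, 9.4]
opening: 0.0257
grasp_force: 10.0
```

Force jumped to 20 N at the end stop. I'll back off, rise, and head over the stand to look at the disc.

Request:
servo_tool --moves '[[[0,0,0],[0,0.001,0],30],[[0,0,0],[0,-0.005,0],35],[[0,0,0],[0,0,-0.04],45],[[0,0,0],[0,0,-0.045],60],[[0,0,0],[0,0,-0.045],80],[[0,0,0],[0,0,-0.045],100],[[0,0,0],[0,0,-0.045],100],[[0,0,0],[0,0,0],100]]'

```text
time: 11.1
ee_pos: [0.5499, 0.206, 0.2796]
tcp_rot: [179.4, -0.3, 98.2]
wrist_force: [0.8, -0.0, 0.5]
opening: 0.0853
grasp_force: 0.0
```

```bash
python3 - <<'E'
from h import *
im,d,c,o=look(["leg_post","leg_hinge","mark_red","mark_yellow","mark_blue","turn"])
print(o["ee_pos"],o["tcp_rot"],o["q"])
C=-np.array(c["R"]).T@np.array(c["t"]); R=tip_R(o); print("cam in tool",R.inv().apply(C-o["ee_pos"]).round(3),"axis",R.inv().apply(np.array(c["R"])[2]).round(3), (np.array(c["R"])@R.as_matrix()).round(2))
# to viewpoint
to([0.50,-0.03,0.28],Ro.from_euler('xyz',[180,0,100],degrees=True))
E
```

```text
leg_post [(0.81, [0.5498, 0.2037, 0.0569])]
leg_hinge [(0.78, [0.5563, 0.1068, 0.018])]
mark_red []
mark_yellow []
mark_blue [(0.64, [0.5648, 0.0121, 0.0918])]
turn []
[0.54989507 0.20601003 0.27963138] [179.40905938  -0.33760162  98.20955086] [ 20.43834131  11.05569057  22.30333079 100.59859533   0.20475387
 102.2316912 ]
cam in tool [ 0.067 -0.001 -0.142] axis [-0.268  0.     0.963] [[-0.    1.   -0.  ]
 [-0.96 -0.   -0.27]
 [-0.27  0.    0.96]]
turn [-0.13 -0.2  -1.94] shift [-0.2264 -0.0805 -0.0096] shift after turn [-0.2235 -0.0881 -0.009 ] dist 0.2404
```

Request:
servo_tool --moves '[[[0,0,0],[-0.046,-0.0127,0],100],[[0,0,0],[-0.046,-0.0127,0],100],[[0,0,0],[-0.046,-0.0127,0],100],[[0,0,0],[-0.046,-0.0127,0],100],[[0,0,0],[-0.046,-0.0127,0],100],[[0,0,-8.2],[0,0,0],100],[[0,0,-8.2],[0,0,0],100],[[0,0,-8.2],[0,0,0],100],[[0,0,-8.2],[0,0,0],100],[[0,0,-8.2],[0,0,0],100],[[0,0,-8.2],[0,0,0],100],[[0,0,-8.2],[0,0,0],100]]'

```text
time: 12.65
ee_pos: [0.5171, -0.031, 0.2707]
tcp_rot: [179.8, -0.2, 155.8]
wrist_force: [0.9, 0.8, 0.1]
opening: 0.0856
grasp_force: 0.0
```

Request:
servo_tool --moves '[[[0,0,-8.2],[0,0,0],100],[[0,0,-8.2],[0,0,0],100],[[0,0,-8.2],[0,0,0],100],[[0,0,0],[0,0,0],100],[[0,0,0],[0,0,0],100]]'

```text
time: 13.15
ee_pos: [0.5172, -0.031, 0.271]
tcp_rot: [179.8, -0.1, 179.8]
wrist_force: [-0.3, -0.0, 0.8]
opening: 0.0852
grasp_force: 0.0
```

```bash
python3 - <<'E'
from h import *
im,d,c,o=look(["mark_red","mark_yellow","mark_blue","turn","leg_hinge","leg_post","holder_hole","probe_grip"],save="w4")
print(o["ee_pos"],o["tcp_rot"],o["qd"].round(2))
np.savez("w4.npz",im=im,d=d,R=c["R"],t=c["t"],K=c["camera_matrix"],D=c["dist"])
E
```

```text
mark_red [(0.97, [0.5712, -0.0738, 0.0909])]
mark_yellow [(0.64, [0.6344, -0.0254, 0.134])]
mark_blue [(0.97, [0.5688, 0.0159, 0.0908]), (0.31, [0.6206, -0.3275, 0.0088])]
turn [(0.73, [0.5917, -0.0281, 0.1048])]
leg_hinge [(0.6, [0.557, 0.1076, 0.0183])]
leg_post [(0.95, [0.547, 0.2024, 0.0601]), (0.24, [0.6186, -0.3236, 0.1004])]
holder_hole [(0.91, [0.6199, -0.3219, 0.1018])]
probe_grip []
[ 0.51724734 -0.03101581  0.27104025] [ 1.79772949e+02 -8.78806000e-02  1.79790135e+02] [-0.05  0.    0.27  0.11 -0.05  0.27]
```

View pics/w4.png

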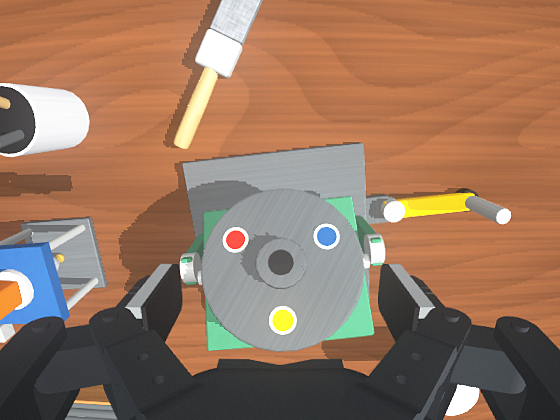

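The view shows the leg fully out to the side. The marks are at red (235,239), blue (327,236) and yellow (283,320), and all three are unobstructed. Next I'll fit the face plane from depth and back-project the mark centres.

```bash
python3 - <<'E'
from h import *
z=np.load("w4.npz"); im,d,R,t,K,D=[z[k] for k in ["im","d","R","t","K","D"]]
hsv=cv2.cvtColor(im,cv2.COLOR_RGB2HSV)
def ray(u,v):
    p=cv2.undistortPoints(np.array(np.c_[u,v],float).reshape(-1,1,2),K,D).reshape(-1,2); return np.c_[p,np.ones(len(p))]
vv,uu=np.mgrid[:420,:560]
r=np.hypot(uu-283,vv-262)
m=(np.hypot((uu-284),(vv-269))<74)&(np.hypot(uu-281,vv-260)>32)&(d>0)&(hsv[...,1]<60)
P=(ray(uu[m],vv[m])*d[m][:,None]-t)@R
A=P.copy()
for _ in range(8):
    c=A.mean(0); n=np.linalg.svd(A-c,full_matrices=False)[2][2]; n*=np.sign(n[2]); e=(P-c)@n; A=P[abs(e)<max(.002,2*np.median(abs(e)))]
print("n",n,"tilt",np.degrees(np.arccos(n[2])),"az",np.degrees(np.arctan2(-n[1],-n[0])),len(A),len(P),((A-c)@n).std())
pts={}
for name,seed in dict(red=(235,239),blue=(327,236),yellow=(283,320)).items():
    h0=int(hsv[seed[1],seed[0],0]); dh=abs(hsv[...,0].astype(int)-h0); dh=np.minimum(dh,180-dh)
    mm=((dh<12)&(hsv[...,1]>110)&(np.hypot(uu-seed[0],vv-seed[1])<15)).astype(np.uint8)
    cs=max(cv2.findContours(mm,cv2.RETR_EXTERNAL,cv2.CHAIN_APPROX_NONE)[0],key=len); el=cv2.fitEllipse(cs)
    q=ray([el[0][0]],[el[0][1]])[0]; C=-R.T@t; dr=R.T@q; s=((c-C)@n)/(dr@n); pts[name]=C+s*dr
    print(name,np.round(el[0],1),np.round(el[1],1),pts[name].round(4))
p=pts; print([np.linalg.norm(p[a]-p[b]).round(4) for a,b in (("red","blue"),("red","yellow"),("blue","yellow"))])
nom=dict(red=[.5712,-.0738,.0905],yellow=[.6340,-.0268,.1340],blue=[.5687,.0157,.0915])
print({k:((p[k]-nom[k])@n).round(4) for k in nom})
cc=sum(p.values())/3; a=Ro.align_vectors([n],[[0,0,1]])
print("centre",cc); np.savez("disc.npz",n=n,**p)
E
```

```text
n [-0.554993   -0.05895587  0.82976321] tilt 33.92557878214167 az 6.063683560839599 12893 12992 0.0007167797304902873
red [235.  239.3] [16.9 18.5] [ 0.5634 -0.0757  0.0998]
blue [326.2 235.9] [17.7 18.5] [0.5591 0.0143 0.1033]
yellow [282.3 320. ] [19.8 20.5] [ 0.6262 -0.0294  0.1451]
[np.float64(0.0902), np.float64(0.0902), np.float64(0.0902)]
{'red': np.float64(0.0122), 'yellow': np.float64(0.0137), 'blue': np.float64(0.0152)}
centre [ 0.5828973  -0.03027922  0.11606743]
```

The fit is very good: the marks are 90.2 mm apart on every side, as they should be, the tilt is 33.9°, and the azimuth is 6°. Next is the probe.

Request:
servo_tool --moves '[[[0,0,0],[-0.006,-0.042,0.003],100],[[0,0,0],[-0.006,-0.042,0.003],100],[[0,0,0],[-0.006,-0.042,0.003],100],[[0,0,0],[-0.006,-0.042,0.003],100],[[0,0,0],[-0.006,-0.042,0.003],100],[[0,0,0],[-0.006,-0.042,0.003],100],[[0,0,0],[-0.006,-0.042,0.003],100],[[0,0,0],[0,0,0],100],[[0,0,0],[0,0,0],100]]'

```text
time: 14.5
ee_pos: [0.5592, -0.3257, 0.2484]
tcp_rot: [179.7, -0.1, 179.9]
wrist_force: [-0.1, 0.0, 0.5]
opening: 0.0856
grasp_force: 0.0
```

```bash
python3 - <<'E'
from h import *
im,d,c,o=look(["holder_hole","probe_grip","probe_collar"],save="w5")
print(o["ee_pos"],o["tcp_rot"],o["q"])
np.savez("w5.npz",im=im,d=d,R=c["R"],t=c["t"],K=c["camera_matrix"],D=c["dist"])
E
```

```text
holder_hole []
probe_grip [(0.81, [0.6218, -0.323, 0.1454])]
probe_collar [(0.89, [0.6174, -0.3227, 0.1012])]
[ 0.55924668 -0.32570088  0.24837553] [ 1.79720487e+02 -1.18929568e-01  1.79912242e+02] [-30.29620896  19.9991748   29.6886407   99.93288147   0.18171668
 -30.20854722]
```

View pics/w5.png

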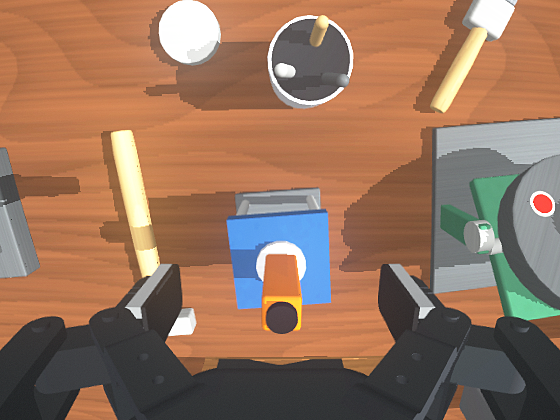

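The probe stands upright in the blue holder, with its grip top at about (282,316) and nearly square to the tool. I'll fit its top face from depth.

```bash
python3 - <<'E'
from h import *
z=np.load("w5.npz"); im,d,R,t,K,D=[z[k] for k in ["im","d","R","t","K","D"]]
vv,uu=np.mgrid[:420,:560]
p=cv2.undistortPoints(np.c_[uu.ravel(),vv.ravel()].astype(float).reshape(-1,1,2),K,D).reshape(-1,2)
P=((np.c_[p,np.ones(len(p))]*d.reshape(-1,1))-t)@R
near=(d.ravel()>0)&(np.hypot(P[:,0]-.62,P[:,1]+.325)<.045)
print(np.histogram(P[near,2],bins=np.arange(.09,.21,.005)))
zt=np.percentile(P[near,2],99)
for lo,hi in((zt-.004,zt+.004),(.120,.18)):
    q=P[near&(P[:,2]>lo)&(P[:,2]<hi)]; print(lo,hi,len(q),q[:,:2].min(0),q[:,:2].max(0),cv2.minAreaRect(q[:,:2].astype(np.float32)*1000))
q=P[near&(P[:,2]>.125)&(P[:,2]<.18)]  # front face
c=q.mean(0); n=np.linalg.svd(q-c,full_matrices=False)[2]; print("front",c,n[2],((q-c)@n[2]).std(),"edge",n[0])
e=P[(d.ravel()>0)&(abs(P[:,2]-.1)<.004)&(np.hypot(P[:,0]-.62,P[:,1]+.325)<.08)]
print("plate",len(e),cv2.minAreaRect(e[:,:2].astype(np.float32)*1000))
E
```

```text
(array([   0, 3027, 1086,  700,   52,   73,   68,   74,   84,   85,   89,
         94,  104,  105,  115,  115,  127,  136,  181,  609,  783,    8,
          0]), array([0.09 , 0.095, 0.1  , 0.105, 0.11 , 0.115, 0.12 , 0.125, 0.13 ,
       0.135, 0.14 , 0.145, 0.15 , 0.155, 0.16 , 0.165, 0.17 , 0.175,
       0.18 , 0.185, 0.19 , 0.195, 0.2  , 0.205]))
0.19030775700374705 0.19830775700374706 783 [ 0.60910914 -0.33637534] [ 0.63199165 -0.31462027] ((620.7100830078125, -325.3536682128906), (21.838546752929688, 21.646892547607422), 23.029626846313477)
0.12 0.18 1196 [ 0.60558769 -0.3393559 ] [ 0.60997058 -0.31129521] ((607.6351928710938, -325.28656005859375), (28.0656681060791, 4.143329620361328), 88.92162322998047)
front [ 0.60683019 -0.32538429  0.15529673] [ 0.99992746 -0.01122272 -0.00437231] 0.0005579651823100929 edge [ 0.00436114 -0.00101949  0.99998997]
plate 6281 ((620.8927612304688, -325.5350646972656), (93.667724609375, 92.66830444335938), 4.081676006317139)
```

Request:
servo_tool --moves '[[[0.28,0,0.5],[0,0,0],100],[[0,0,0],[-0.031,0,0.016],100],[[0,0,0],[-0.0305,0.0005,0.016],100],[[0,0,0],[0,0,0],100],[[0,0,0],[0,0,0.03],100],[[0,0,0],[0,0,0.03],100],[[0,0,0],[0,0,0.027],100],[[0,0,0],[0,0,0],100]]'

```text
time: 15.5
ee_pos: [0.6192, -0.3237, 0.1268]
tcp_rot: [179.9, -0.3, 179.5]
wrist_force: [0.1, 0.0, -1.0]
opening: 0.0851
grasp_force: 0.0
```

```bash
python3 - <<'E'
from h import *
to([.6208,-.3253,.129],Ro.from_euler('xyz',[180,0,179.4],degrees=True)); o=get_obs(); print(o["q"],o["ee_pos"],o["tcp_rot"])
E
```

```text
turn [ 0.08 -0.34  0.14] shift [-0.0016 -0.0016 -0.0022] shift after turn [-0.0017 -0.0016 -0.0022] dist 0.0032
[-2.75688384e+01  2.55874078e+01  2.35031995e+01  8.82537683e+01
 -7.93449448e-02 -2.71076722e+01] [ 0.61916007 -0.32370564  0.12681573] [179.9166234   -0.3370047  179.53931301]
```

Request:
servo_tool --force 80 --moves '[[[0,-0.3,0],[-0.0016,-0.0016,-0.002],100],[[0,0,0],[0,0,0],60],[[0,0,0],[0,0,0],20],[[0,0,0],[0,0,0],20],[[0,0,0],[0,0,0],20],[[0,0,0],[0,0,0],20]]'

```text
time: 16.1
ee_pos: [0.6227, -0.3268, 0.133]
tcp_rot: [-179.9, 0.3, 179.5]
wrist_force: [-0.7, 1.0, 3.8]
opening: 0.0272
grasp_force: 77.5
```

```bash
python3 - <<'E'
from h import *
for i in range(6):
    o=get_obs(); print(o["time"],o["ee_pos"].round(4),o["tcp_rot"].round(2),o["q"].round(3),o["wrist_force"].round(1)); camera("side")
E
```

```text
16.1 [ 0.6227 -0.3268  0.133 ] [-179.92    0.31  179.52] [-2.7716e+01  2.5580e+01  2.4180e+01  8.8292e+01  6.9000e-02 -2.7236e+01] [-0.7  1.   3.8]
16.15 [ 0.6227 -0.3268  0.1331] [-179.92    0.31  179.52] [-2.7716e+01  2.5577e+01  2.4178e+01  8.8288e+01  7.0000e-02 -2.7237e+01] [-0.4  1.3  4.8]
16.2 [ 0.6227 -0.3267  0.133 ] [-179.92    0.31  179.53] [-2.7711e+01  2.5576e+01  2.4174e+01  8.8285e+01  6.9000e-02 -2.7239e+01] [-0.6  0.5  5.2]
16.25 [ 0.6227 -0.3268  0.1331] [-179.92    0.31  179.52] [-2.7716e+01  2.5574e+01  2.4174e+01  8.8284e+01  6.8000e-02 -2.7237e+01] [-0.9  0.9  4.6]
16.3 [ 0.6227 -0.3267  0.133 ] [-179.92    0.31  179.52] [-2.7714e+01  2.5576e+01  2.4171e+01  8.8282e+01  6.9000e-02 -2.7236e+01] [0.2 0.9 5.4]
16.35 [ 0.6227 -0.3267  0.133 ] [-179.92    0.31  179.52] [-2.7715e+01  2.5575e+01  2.4172e+01  8.8285e+01  7.0000e-02 -2.7237e+01] [0.1 0.7 5.2]
```

Request:
servo_tool --moves '[[[0,0,0],[0,0,-0.01],20],[[0,0,0],[0,0,-0.02],20],[[0,0,0],[0,0,-0.03],20],[[0,0,0],[0,0,-0.03],20],[[0,0,0],[0,0,-0.03],20],[[0,0,0],[0,0,0],20],[[0,0,0],[0,0,0],20]]'

```text
time: 17.1
ee_pos: [0.6222, -0.3267, 0.2523]
tcp_rot: [-179.9, 0.3, 179.5]
wrist_force: [-0.2, 0.1, -3.2]
opening: 0.0272
grasp_force: 78.0
```

```bash
python3 - <<'E'
from h import *
im,d,c,o=look(["probe_grip","probe_collar","probe_tip","holder_hole"],save="w6")
print(o["ee_pos"].round(4),o["tcp_rot"].round(2),o["q"].round(1),o["wrist_force"],o["torque"],o["opening"])
np.savez("w6.npz",im=im,d=d,R=c["R"],t=c["t"],K=c["camera_matrix"],D=c["dist"],p=o["ee_pos"],r=o["tcp_rot"])
E
```

```text
probe_grip [(0.59, [0.6215, -0.323, 0.2643])]
probe_collar [(0.75, [0.6215, -0.3256, 0.218])]
probe_tip [(0.54, [0.6226, -0.3226, 0.1016])]
holder_hole [(0.75, [0.6174, -0.3257, 0.0977])]
[ 0.6222 -0.3267  0.2523] [-179.93    0.28  179.51] [-2.77e+01  2.91e+01  4.23e+01  1.03e+02  1.00e-01 -2.72e+01] [-0.21799476  0.09681397 -3.1689872 ] [0.02150748 0.0037071  0.01538709] 0.027150505370417882
```

View pics/w6.png

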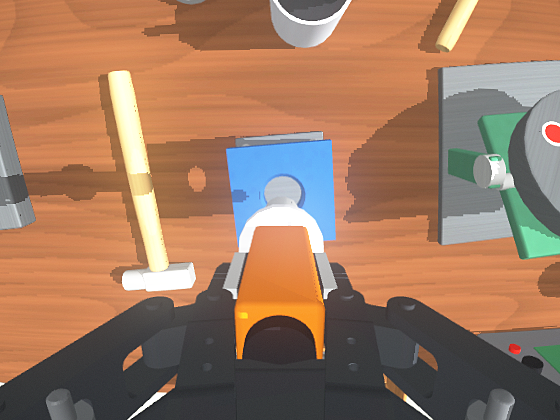

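The probe is lifted: its collar sits at about (282,228) and its tip ends near (283,200), above the hole. I'll measure the probe axis in the tool frame.

```bash
python3 - <<'E'
from h import *
z=np.load("w6.npz"); im,d,R,t,K,D=[z[k] for k in ["im","d","R","t","K","D"]]
vv,uu=np.mgrid[:420,:560]
p=cv2.undistortPoints(np.c_[uu.ravel(),vv.ravel()].astype(float).reshape(-1,1,2),K,D).reshape(-1,2)
P=((np.c_[p,np.ones(len(p))]*d.reshape(-1,1))-t)@R
T=Ro.from_euler('xyz',z["r"],degrees=True).inv().apply(P-z["p"]); d1=d.ravel()
hsv=cv2.cvtColor(im,cv2.COLOR_RGB2HSV).reshape(-1,3)
a=(d1>0)&(abs(T[:,1])<.013)&(T[:,2]>-.03)&(T[:,2]<.012)&(T[:,0]>0)&(T[:,0]<.03)&(hsv[:,0]<20)&(hsv[:,1]>150)
q=T[a]; c=q.mean(0); n=np.linalg.svd(q-c,full_matrices=False)[2][2]; print("front face tool",len(q),c.round(4),n.round(4),q[:,1].min(),q[:,1].max(),q[:,2].min(),q[:,2].max())
# collar top (plane z ~ const) and below
b=(d1>0)&(abs(T[:,1])<.03)&(abs(T[:,0])<.03)&(T[:,2]>.015)&(T[:,2]<.035)
q=T[b]; print("collar",len(q),np.percentile(q[:,2],[2,50,98]).round(4)); q=q[q[:,2]<.026]; x,y=cv2.minEnclosingCircle((q[:,:2]*1000).astype(np.float32)); print(x,y,"y range",q[:,1].min(),q[:,1].max(),"xmax",q[:,0].max())
e=(d1>0)&(abs(T[:,1])<.02)&(abs(T[:,0])<.02)&(T[:,2]>.04)&(T[:,2]<.135)
q=T[e]; print(len(q)); 
for lo in np.arange(.04,.135,.01):
    s=q[(q[:,2]>lo)&(q[:,2]<lo+.01)]
    if len(s)>4: print(lo.round(3),len(s),s[:,1].min().round(4),s[:,1].max().round(4),s[:,0].max().round(4))
print("zmax",np.sort(q[:,2])[-8:])
h=(d1>0)&(abs(P[:,2]-.1)<.006)&(np.hypot(P[:,0]-.62,P[:,1]+.325)<.08); print("plate z",np.median(P[h,2]),cv2.minAreaRect(P[h][:,:2].astype(np.float32)*1000))
E
```

```text
front face tool 1264 [ 0.0158 -0.0007 -0.0205] [0.9999 0.0142 0.006 ] -0.012968809396247989 0.012954847225655236 -0.029981848061675764 0.011704873899918462
collar 2010 [0.0164 0.0254 0.0311]
(3.6526830196380615, -0.28112882375717163) 22.584877014160156 y range -0.022686819357086416 0.022025155911634106 xmax 0.02503269191693615
192
0.07 58 -0.0087 0.0082 0.0156
0.08 100 -0.0113 0.0107 0.0157
0.09 34 -0.0115 0.0117 0.0155
zmax [0.09288375 0.09305007 0.09305739 0.09317092 0.09323211 0.09333368
 0.09367814 0.09371868]
plate z 0.09956654098710112 ((620.8715209960938, -325.46868896484375), (91.81517028808594, 92.52631378173828), 4.193225383758545)
```

```bash
cat >> h.py <<'E'
TIP=np.array([.0015,-.0003,.123])
Z=np.load("disc.npz") if __import__("os").path.exists("disc.npz") else None
def Rface():
    R0=Ro.from_euler('xyz',[180,0,179.5],degrees=True).as_matrix(); n=Z["n"]
    y=R0[:,1]-(R0[:,1]@n)*n; y/=np.linalg.norm(y); z=-n; return Ro.from_matrix(np.c_[np.cross(y,z),y,z])
def hover(m,h): return Z[m]+h*Z["n"]-Rface().apply(TIP)
def tipstate():
    o=get_obs(); R=tip_R(o); t=o["ee_pos"]+R.apply(TIP)
    print("t",o["time"],"axial F",round(float(o["wrist_force"]@Z["n"]),2),"Fw",o["wrist_force"].round(1),"tilt err",np.degrees(np.arccos(min(1,-R.as_matrix()[:,2]@Z["n"]))).round(2),"grip",o["grasp_force"],o["opening"])
    for m in("red","yellow","blue"):
        e=R.inv().apply(Z[m]-t); print(m,"tip->mark in tool",e.round(4))
E
python3 - <<'E'
from h import *
R0=Ro.from_euler('xyz',[180,0,179.5],degrees=True)
for m in("red","yellow","blue"): print(m,hover(m,.03).round(4),Rface().as_euler('xyz',degrees=True).round(2))
print("up"); to(hover("red",.03)+[0,0,.09],R0)
print("turn",(R0.inv()*Rface()).as_rotvec(degrees=True))
E
```

```text
red [ 0.4798 -0.0845  0.2276] [176.34  33.75 179.5 ]
yellow [ 0.5425 -0.0381  0.2729] [176.34  33.75 179.5 ]
blue [0.4754 0.0055 0.2311] [176.34  33.75 179.5 ]
up
turn [0.01 0.13 0.02] shift [ 0.1437  0.2407 -0.0672] shift after turn [ 0.1439  0.2407 -0.0669] dist 0.2883
turn [ -3.55136791 -33.73970695  -1.07733984]
```

Request:
servo_tool --moves '[[[0,0,0],[0.03,0,-0.033],20],[[0,0,0],[0.03,0,-0.033],20],[[0,0,0],[0.014,0.04,0],20],[[0,0,0],[0.014,0.04,0],20],[[0,0,0],[0.014,0.04,0],20],[[0,0,0],[0.014,0.04,0],20],[[0,0,0],[0.014,0.04,0],20],[[0,0,0],[0.014,0.04,0],20],[[-0.9,-8.4,-0.27],[0,0,0],20],[[-0.9,-8.4,-0.27],[0,0,0],20],[[-0.9,-8.4,-0.27],[0,0,0],20],[[-0.9,-8.4,-0.27],[0,0,0],20]]'

```text
time: 18.55
ee_pos: [0.4794, -0.0849, 0.3176]
tcp_rot: [176.4, 34.2, 179.6]
wrist_force: [0.0, 0.8, -1.5]
opening: 0.0271
grasp_force: 78.8
```

Request:
servo_tool --moves '[[[0,0,0],[0,0,0],20],[[0,0,0],[0,0,0],20]]'

```text
time: 18.75
ee_pos: [0.4785, -0.0854, 0.3175]
tcp_rot: [176.4, 33.8, 179.5]
wrist_force: [0.8, 1.0, -0.8]
opening: 0.027
grasp_force: 78.7
```

```bash
python3 - <<'E'
from h import *
tipstate(); to(hover("red",.03),Rface()); print(get_obs()["q"])
E
```

```text
t 18.75 axial F -1.2 Fw [ 0.8  1.  -0.8] tilt err 0.11 grip 78.734872341156 0.0270283275548074
red tip->mark in tool [ 0.0493 -0.0036  0.1053]
yellow tip->mark in tool [-0.0277  0.0434  0.1053]
blue tip->mark in tool [0.0516 0.0865 0.1052]
turn [-0.06  0.09  0.02] shift [ 0.049  -0.0038  0.0753] shift after turn [ 0.0489 -0.0039  0.0753] dist 0.0899
[-17.66856644 -33.63053367 -18.91221539  72.99275396  12.9460959
 -14.58195887]
```

Request:
servo_tool --moves '[[[0,0,0],[0.025,-0.0018,0.01],20],[[0,0,0],[0.0243,-0.0018,0.02],20],[[0,0,0],[0,0,0.025],20],[[0,0,0],[0,0,0.02],20],[[0,0,0],[0,0,0.01],20],[[0,0,0],[0,0,0],20],[[0,0,0],[0,0,0],20]]'

```text
time: 19.45
ee_pos: [0.4867, -0.0835, 0.2201]
tcp_rot: [176.4, 33.8, 179.6]
wrist_force: [-0.6, 0.0, -2.0]
opening: 0.0271
grasp_force: 78.8
```

```bash
python3 - <<'E'
from h import *
tipstate(); print(get_obs()["q"].round(1))
im,d,c,o=look(["mark_red","probe_tip","mark_yellow","mark_blue"],save="w7")
E
```

```text
t 19.45 axial F -1.34 Fw [-0.6  0.  -2. ] tilt err 0.06 grip 78.79909157752991 0.02710020321350721
red tip->mark in tool [ 0.0017 -0.0004  0.0199]
yellow tip->mark in tool [-0.0753  0.0465  0.02  ]
blue tip->mark in tool [0.004  0.0897 0.0199]
[-17.  -36.  -31.2  63.   12.7 -14.1]
mark_red []
probe_tip []
mark_yellow [(0.66, [0.6352, -0.0279, 0.135])]
mark_blue [(0.89, [0.5667, 0.0136, 0.0916])]
```

View pics/w7.png

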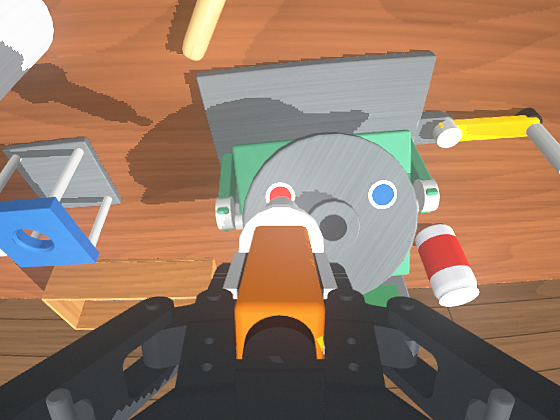

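The tip sits over the red mark at about (280,193), in the probe's column (281). I'll descend carefully.

Request:
servo_tool --moves '[[[0,0,0],[0.0016,-0.0004,0.006],20],[[0,0,0],[0,0,0.006],20],[[0,0,0],[0,0,0.003],20],[[0,0,0],[0,0,0],20]]'

```text
time: 20.1
ee_pos: [0.4931, -0.0829, 0.2051]
tcp_rot: [176.3, 33.8, 179.5]
wrist_force: [-0.4, -0.2, -1.7]
opening: 0.0272
grasp_force: 78.8
```

```bash
python3 -c "
from h import *
tipstate()"
```

```text
t 20.1 axial F -1.17 Fw [-0.4 -0.2 -1.7] tilt err 0.06 grip 78.79969596862793 0.0272471565099432
red tip->mark in tool [-0.0013 -0.0001  0.0038]
yellow tip->mark in tool [-0.0783  0.0469  0.0039]
blue tip->mark in tool [0.0009 0.09   0.0038]
```

Request:
servo_tool --moves '[[[0,0,0],[0,0,0.002],20],[[0,0,0],[0,0,0.002],20],[[0,0,0],[0,0,0],20]]'

```text
time: 20.4
ee_pos: [0.4955, -0.0828, 0.2024]
tcp_rot: [176.4, 33.9, 179.5]
wrist_force: [0.0, 0.1, -2.0]
opening: 0.027
grasp_force: 78.8
```

```bash
python3 -c "
from h import *
tipstate()"
```

```text
t 20.4 axial F -1.64 Fw [ 0.   0.1 -2. ] tilt err 0.1 grip 78.79947781562805 0.027044928140485404
red tip->mark in tool [-0.0008  0.      0.0003]
yellow tip->mark in tool [-0.0777  0.047   0.0004]
blue tip->mark in tool [0.0015 0.0902 0.0003]
```

Request:
servo_tool --moves '[[[0,0,0],[-0.0005,0,0.002],20],[[0,0,0],[0,0,0],20]]'

```text
time: 20.6
ee_pos: [0.497, -0.0827, 0.2014]
tcp_rot: [176.4, 33.9, 179.5]
wrist_force: [-2.8, 0.5, 0.3]
opening: 0.0273
grasp_force: 79.1
```

```bash
python3 -c "
from h import *
tipstate()"
```

```text
t 20.6 axial F 1.78 Fw [-2.8  0.5  0.3] tilt err 0.12 grip 79.09007906913757 0.027328496079254912
red tip->mark in tool [ 0.      0.0001 -0.0014]
yellow tip->mark in tool [-0.077   0.0471 -0.0013]
blue tip->mark in tool [ 0.0023  0.0902 -0.0014]
```

Request:
servo_tool --moves '[[[0,0,0],[0,0,0.002],20],[[0,0,0],[0,0,0],20]]'

```text
time: 20.8
ee_pos: [0.4981, -0.0826, 0.1998]
tcp_rot: [176.4, 33.9, 179.6]
wrist_force: [-3.7, -0.9, 1.8]
opening: 0.0272
grasp_force: 79.2
```

```bash
python3 -c "
from h import *
tipstate()"
```

```text
t 20.8 axial F 3.61 Fw [-3.7 -0.9  1.8] tilt err 0.13 grip 79.1914701461792 0.027215846323646438
red tip->mark in tool [ 0.0001  0.     -0.0034]
yellow tip->mark in tool [-0.0769  0.047  -0.0032]
blue tip->mark in tool [ 0.0023  0.0902 -0.0034]
```

Contact felt about 1.3 mm past the measured face. I'll sink to half travel (7 mm, about 10 N) and hold.

Request:
servo_tool --moves '[[[0,0,0],[0,0,0.0025],20],[[0,0,0],[0,0,0.0025],20],[[0,0,0],[0,0,0],20],[[0,0,0],[0,0,0],20],[[0,0,0],[0,0,0],20]]'

```text
time: 21.3
ee_pos: [0.5008, -0.0823, 0.1961]
tcp_rot: [176.4, 33.9, 179.5]
wrist_force: [-7.5, 0.2, 4.6]
opening: 0.0274
grasp_force: 79.8
```

```bash
python3 -c "
from h import *
tipstate()"
```

```text
t 21.3 axial F 7.99 Fw [-7.5  0.2  4.6] tilt err 0.15 grip 79.79253888130188 0.02740634382918267
red tip->mark in tool [ 0.0003  0.0001 -0.008 ]
yellow tip->mark in tool [-0.0767  0.047  -0.0078]
blue tip->mark in tool [ 0.0025  0.0902 -0.008 ]
```

Request:
servo_tool --moves '[[[0,0,0],[0,0,0],20],[[0,0,0],[0,0,0],20],[[0,0,0],[0,0,-0.005],20],[[0,0,0],[0,0,-0.012],20],[[0,0,0],[0,0,-0.015],20],[[0,0,0],[-0.026,0.016,-0.003],20],[[0,0,0],[-0.026,0.016,0],20],[[0,0,0],[-0.025,0.015,0],20],[[0,0,0],[0,0,0],20],[[0,0,0],[0,0,0],20]]'

```text
time: 22.3
ee_pos: [0.5438, -0.0376, 0.2697]
tcp_rot: [176.4, 33.8, 179.6]
wrist_force: [-0.2, 0.8, -2.8]
opening: 0.0272
grasp_force: 78.9
```

```bash
python3 -c "
from h import *
tipstate();print(get_obs()['q'].round(1))"
```

```text
t 22.3 axial F -2.22 Fw [-0.2  0.8 -2.8] tilt err 0.07 grip 78.92136454582214 0.027217152515459895
red tip->mark in tool [ 0.0765 -0.0473  0.0264]
yellow tip->mark in tool [-0.0005 -0.0004  0.0266]
blue tip->mark in tool [0.0787 0.0428 0.0265]
[ -8.1 -28.5 -21.7  63.7   7.9  -6.4]
```

Request:
servo_tool --moves '[[[0,0,0],[-0.0004,-0.0004,0.01],20],[[0,0,0],[0,0,0.01],20],[[0,0,0],[0,0,0.004],20],[[0,0,0],[0,0,0],20],[[0,0,0],[0,0,0],20]]'

```text
time: 22.8
ee_pos: [0.5575, -0.0371, 0.2499]
tcp_rot: [176.4, 33.8, 179.5]
wrist_force: [0.0, 0.8, -2.6]
opening: 0.0269
grasp_force: 78.9
```

```bash
python3 -c "
from h import *
tipstate()"
```

```text
t 22.8 axial F -2.26 Fw [ 0.   0.8 -2.6] tilt err 0.09 grip 78.94544005393982 0.02686577917200848
red tip->mark in tool [ 0.0769 -0.0464  0.0024]
yellow tip->mark in tool [-0.0001  0.0006  0.0025]
blue tip->mark in tool [0.0792 0.0438 0.0024]
```

Request:
servo_tool --moves '[[[0,0,0],[0,0.0005,0.0025],20],[[0,0,0],[0,0,0.0025],20],[[0,0,0],[0,0,0],20]]'

```text
time: 23.1
ee_pos: [0.5607, -0.0361, 0.2465]
tcp_rot: [176.4, 33.9, 179.6]
wrist_force: [-2.8, -0.2, 1.0]
opening: 0.0273
grasp_force: 79.3
```

```bash
python3 -c "
from h import *
tipstate()"
```

```text
t 23.1 axial F 2.38 Fw [-2.8 -0.2  1. ] tilt err 0.16 grip 79.30964469909668 0.027298584333315907
red tip->mark in tool [ 0.0778 -0.047  -0.0023]
yellow tip->mark in tool [ 0.0008 -0.0001 -0.0021]
blue tip->mark in tool [ 0.0801  0.0431 -0.0023]
```

Request:
servo_tool --moves '[[[0,0,0],[0.0005,0,0.003],20],[[0,0,0],[0,0,0.003],20],[[0,0,0],[0,0,0],20],[[0,0,0],[0,0,0],20],[[0,0,0],[0,0,0],20]]'

```text
time: 23.6
ee_pos: [0.5637, -0.0358, 0.2418]
tcp_rot: [176.4, 34.0, 179.6]
wrist_force: [-5.3, 0.5, 5.3]
opening: 0.0273
grasp_force: 79.9
```

```bash
python3 -c "
from h import *
tipstate()"
```

```text
t 23.6 axial F 7.31 Fw [-5.3  0.5  5.3] tilt err 0.21 grip 79.85824584960938 0.027256996468281166
red tip->mark in tool [ 0.0778 -0.0471 -0.008 ]
yellow tip->mark in tool [ 0.0008 -0.0001 -0.0077]
blue tip->mark in tool [ 0.08    0.0431 -0.008 ]
```

Request:
servo_tool --moves '[[[0,0,0],[0,0,0],20],[[0,0,0],[0,0,0],20],[[0,0,0],[0,0,-0.005],20],[[0,0,0],[0,0,-0.012],20],[[0,0,0],[0,0,-0.015],20],[[0,0,0],[0.026,0.0143,-0.003],20],[[0,0,0],[0.026,0.0143,0],20],[[0,0,0],[0.026,0.0143,0],20],[[0,0,0],[0,0,0],20],[[0,0,0],[0,0,0],20]]'

```text
time: 24.6
ee_pos: [0.4777, 0.0057, 0.2288]
tcp_rot: [176.4, 33.9, 179.6]
wrist_force: [0.1, -0.2, -1.4]
opening: 0.0275
grasp_force: 78.8
```

```bash
python3 -c "
from h import *
tipstate()"
```

```text
t 24.6 axial F -1.24 Fw [ 0.1 -0.2 -1.4] tilt err 0.14 grip 78.820059299469 0.02750005401232255
red tip->mark in tool [-0.0012 -0.0903  0.0268]
yellow tip->mark in tool [-0.0782 -0.0434  0.027 ]
blue tip->mark in tool [ 0.001  -0.0001  0.0268]
```

Request:
servo_tool --moves '[[[0,0,0],[0.0007,0,0.01],20],[[0,0,0],[0,0,0.01],20],[[0,0,0],[0,0,0.004],20],[[0,0,0],[0,0,0],20],[[0,0,0],[0,0,0],20]]'

```text
time: 25.1
ee_pos: [0.4909, 0.0068, 0.2081]
tcp_rot: [176.4, 33.8, 179.5]
wrist_force: [1.4, 0.1, -2.0]
opening: 0.0272
grasp_force: 78.9
```

```bash
python3 -c "
from h import *
tipstate()"
```

```text
t 25.1 axial F -2.45 Fw [ 1.4  0.1 -2. ] tilt err 0.07 grip 78.93019080162048 0.027235416016832794
red tip->mark in tool [-0.0021 -0.0898  0.0022]
yellow tip->mark in tool [-0.0791 -0.0428  0.0023]
blue tip->mark in tool [0.0002 0.0003 0.0022]
```

Request:
servo_tool --moves '[[[0,0,0],[0,0.0002,0.0025],20],[[0,0,0],[0,0,0.0025],20],[[0,0,0],[0,0,0],20]]'

```text
time: 25.4
ee_pos: [0.4938, 0.0074, 0.2047]
tcp_rot: [176.4, 33.9, 179.6]
wrist_force: [-3.1, -0.5, 1.4]
opening: 0.0273
grasp_force: 79.3
```

```bash
python3 -c "
from h import *
tipstate()"
```

```text
t 25.4 axial F 2.89 Fw [-3.1 -0.5  1.4] tilt err 0.17 grip 79.28832292556763 0.027320224809699093
red tip->mark in tool [-0.0014 -0.0901 -0.0023]
yellow tip->mark in tool [-0.0783 -0.0432 -0.002 ]
blue tip->mark in tool [ 0.0009  0.     -0.0023]
```

Request:
servo_tool --moves '[[[0,0,0],[0.0005,0,0.003],20],[[0,0,0],[0,0,0.003],20],[[0,0,0],[0,0,0],20],[[0,0,0],[0,0,0],20],[[0,0,0],[0,0,0],20]]'

```text
time: 25.9
ee_pos: [0.4968, 0.0078, 0.2]
tcp_rot: [176.4, 34.0, 179.6]
wrist_force: [-5.8, -0.5, 5.5]
opening: 0.0271
grasp_force: 79.9
```

```bash
python3 -c "
from h import *
tipstate()"
```

```text
t 25.9 axial F 7.81 Fw [-5.8 -0.5  5.5] tilt err 0.21 grip 79.8696506023407 0.02711264996417523
red tip->mark in tool [-0.0014 -0.0902 -0.0079]
yellow tip->mark in tool [-0.0783 -0.0433 -0.0076]
blue tip->mark in tool [ 0.0009 -0.0001 -0.0079]
```

Request:
servo_tool --moves '[[[0,0,0],[0,0,0],20],[[0,0,0],[0,0,0],20],[[0,0,0],[0,0,-0.005],20],[[0,0,0],[0,0,-0.012],20],[[0,0,0],[0,0,-0.03],20],[[0,0,0],[0,0,-0.04],20],[[0,0,0],[0,0,-0.04],20],[[0.9,8.5,0.27],[0,0,0],20],[[0.9,8.5,0.27],[0,0,0],20],[[0.9,8.5,0.27],[0,0,0],20],[[0.9,8.4,0.27],[0,0,0],20],[[0,0,0],[0,0,0],20]]'

```text
time: 27.1
ee_pos: [0.4284, 0.0005, 0.2987]
tcp_rot: [-179.9, -1.0, 179.6]
wrist_force: [-0.3, -0.6, -3.4]
opening: 0.0271
grasp_force: 78.8
```

```bash
python3 - <<'E'
from h import *
o=get_obs(); print(o["ee_pos"],o["tcp_rot"],o["q"].round(1))
R0=Ro.from_euler('xyz',[180,0.3,179.5],degrees=True)
to([.56,-.3255,.32],R0); to([.6227,-.3260,.26],R0)
E
```

```text
[0.42839608 0.00051911 0.29866991] [-179.92268909   -0.96264845  179.55597862] [ 1.00e-01 -8.40e+00  4.60e+00  1.04e+02 -1.00e-01  6.00e-01]
turn [-0.08 -1.26  0.06] shift [-0.1337 -0.325  -0.0231] shift after turn [-0.1346 -0.3249 -0.0206] dist 0.3522
turn [-0.08 -1.26  0.06] shift [-0.1975 -0.325   0.0358] shift after turn [-0.1969 -0.3248  0.0397] dist 0.3819
```

Request:
servo_tool --moves '[[[0,-1.26,0],[0,0,0],20],[[0,0,0],[-0.0168,-0.0406,-0.0026],20],[[0,0,0],[-0.0168,-0.0406,-0.0026],20],[[0,0,0],[-0.0168,-0.0406,-0.0026],20],[[0,0,0],[-0.0168,-0.0406,-0.0026],20],[[0,0,0],[-0.0168,-0.0406,-0.0026],20],[[0,0,0],[-0.0168,-0.0406,-0.0026],20],[[0,0,0],[-0.0168,-0.0406,-0.0026],20],[[0,0,0],[-0.0168,-0.0406,-0.0026],20],[[0,0,0],[0,0,0],20],[[0,0,0],[0,0,0],20]]'

```text
time: 28.2
ee_pos: [0.5561, -0.3261, 0.3302]
tcp_rot: [-179.9, 1.5, 179.4]
wrist_force: [-1.1, 0.5, -1.7]
opening: 0.0273
grasp_force: 79.2
```

```bash
python3 - <<'E'
from h import *
o=get_obs(); print(o["ee_pos"],o["tcp_rot"],o["q"].round(1))
R0=Ro.from_euler('xyz',[180,0.3,179.5],degrees=True)
to([.6227,-.3258,.265],R0)
E
```

```text
[ 0.55606126 -0.32607878  0.33016905] [-179.86118198    1.46448357  179.44408661] [-30.7  22.2  42.1 108.6   0.6 -30.1]
turn [-0.14  1.16 -0.06] shift [-0.0649  0.0011  0.0668] shift after turn [-0.0663  0.0009  0.0655] dist 0.0932
```

Request:
servo_tool --moves '[[[-0.1,1.1,0],[0,0,0],20],[[0,0,0],[-0.033,0.0005,0.02],20],[[0,0,0],[-0.033,0.0005,0.025],20],[[0,0,0],[0,0,0.01],20],[[0,0,0],[0,0,0],20],[[0,0,0],[0,0,0],20]]'

```text
time: 28.8
ee_pos: [0.6222, -0.324, 0.2771]
tcp_rot: [-179.9, 0.4, 179.6]
wrist_force: [0.3, 0.7, -2.6]
opening: 0.0272
grasp_force: 79.2
```

```bash
python3 - <<'E'
from h import *
im,d,c,o=look(["holder_hole","probe_collar","probe_tip"]); print(o["ee_pos"],o["tcp_rot"],o["q"].round(1))
R0=Ro.from_euler('xyz',[180,0.3,179.5],degrees=True)
to([.6227,-.3256,.262],R0,o)
E
```

```text
holder_hole [(0.59, [0.6169, -0.3207, 0.0983])]
probe_collar [(0.63, [0.6206, -0.3233, 0.2429])]
probe_tip [(0.67, [0.4429, -0.2981, 0.0032])]
[ 0.62222623 -0.32398235  0.27712107] [-179.944592      0.38745113  179.5728411 ] [-2.760e+01  3.040e+01  4.710e+01  1.064e+02  1.000e-01 -2.710e+01]
turn [-0.05  0.09  0.07] shift [-0.0004 -0.0016  0.0151] shift after turn [-0.0004 -0.0016  0.0151] dist 0.0152
```

Request:
servo_tool --moves '[[[0,0,0],[-0.0004,-0.0016,0.015],20],[[0,0,0],[0,0,0.02],20],[[0,0,0],[0,0,0.008],20],[[0,0,0],[0,0,0],20],[[0,0,0],[0,0,0],20]]'

```text
time: 29.5
ee_pos: [0.6236, -0.3267, 0.2316]
tcp_rot: [180.0, 0.2, 179.5]
wrist_force: [-0.2, -0.4, -1.8]
opening: 0.027
grasp_force: 79.2
```

```bash
python3 - <<'E'
from h import *
o=get_obs(); print(o["ee_pos"],o["tcp_rot"],o["wrist_force"])
R0=Ro.from_euler('xyz',[180,0.3,179.5],degrees=True)
to([.6227,-.3256,.14],R0,o)
E
```

```text
[ 0.62364447 -0.32669346  0.23163226] [179.97825901   0.228168   179.52838901] [-0.18075419 -0.38994457 -1.79878203]
turn [ 0.02 -0.07  0.03] shift [0.0013 0.0011 0.0916] shift after turn [0.0014 0.0011 0.0916] dist 0.0916
```

Request:
servo_tool --moves '[[[0,0,0],[0.0008,0.0008,0.008],20],[[0,0,0],[0,0,0.012],20],[[0,0,0],[0,0,0.015],20],[[0,0,0],[0,0,0.015],20],[[0,0,0],[0,0,0.015],20],[[0,0,0],[0,0,0.015],20],[[0,0,0],[0,0,0.006],20],[[0,0,0],[0,0,0],20],[[0,0,0],[0,0,0],20]]'

```text
time: 30.4
ee_pos: [0.6234, -0.3259, 0.1454]
tcp_rot: [180.0, 0.2, 179.5]
wrist_force: [0.2, 0.2, -1.8]
opening: 0.0274
grasp_force: 79.3
```

```bash
python3 - <<'E'
from h import *
o=get_obs(); print(o["ee_pos"],o["tcp_rot"],o["wrist_force"])
E
```

```text
[ 0.62338595 -0.3258872   0.14537094] [179.97869943   0.2285794  179.53409286] [ 0.18015626  0.1747966  -1.81105016]
```

Clean insertion, no lateral force. I'll lower the last 12 mm in small steps until the collar seats.

Request:
servo_tool --moves '[[[0,0,0],[0,0,0.005],20],[[0,0,0],[0,0,0.004],20],[[0,0,0],[0,0,0.002],20],[[0,0,0],[0,0,0],20]]'

```text
time: 30.8
ee_pos: [0.6232, -0.3257, 0.1335]
tcp_rot: [180.0, 0.2, 179.5]
wrist_force: [-0.0, 0.4, -1.7]
opening: 0.0274
grasp_force: 79.3
```

Request:
servo_tool --moves '[[[0,0,0],[0,0,0.001],20],[[0,0,0],[0,0,0],20]]'

```text
time: 31.0
ee_pos: [0.6233, -0.3258, 0.1331]
tcp_rot: [180.0, 0.2, 179.5]
wrist_force: [-1.1, 1.2, 1.8]
opening: 0.0273
grasp_force: 79.8
```

Request:
servo_tool --moves '[[[0,0,0],[0,0,0.001],20],[[0,0,0],[0,0,0],20]]'

```text
time: 31.2
ee_pos: [0.6233, -0.3258, 0.1331]
tcp_rot: [180.0, 0.3, 179.5]
wrist_force: [-2.5, 2.1, 7.1]
opening: 0.0268
grasp_force: 80.7
```

Seated. I'll ease off and open.

Request:
servo_tool --moves '[[[0,0,0],[0,0,-0.0015],20],[[0,0,0],[0,0,0],34],[[0,0,0],[0,0,0],50],[[0,0,0],[0,0,0],75],[[0,0,0],[0,0,0],100],[[0,0,0],[0,0,0],100],[[0,0,0],[0,0,0],100]]'

```text
time: 31.9
ee_pos: [0.6232, -0.3258, 0.133]
tcp_rot: [180.0, 0.2, 179.5]
wrist_force: [0.1, 0.3, -0.2]
opening: 0.0854
grasp_force: 0.0
```

Request:
servo_tool --moves '[[[0,0,0],[0,0,-0.02],100],[[0,0,0],[0,0,-0.03],100],[[0,0,0],[0,0,-0.035],100],[[0,0,0],[0,0,-0.035],100],[[0,0,0],[0.03,0,0],100],[[0,0,0],[0.03,0,0],100],[[0,0,0],[0,0,0],100],[[0,0,0],[0,0,0],100]]'

```text
time: 32.7
ee_pos: [0.5625, -0.3255, 0.2533]
tcp_rot: [180.0, 0.2, 179.5]
wrist_force: [1.4, 0.2, -0.6]
opening: 0.0852
grasp_force: 0.0
```

```bash
python3 - <<'E'
from h import *
im,d,c,o=look(["probe_grip","probe_collar"],save="w8"); print(o["ee_pos"],o["time"])
vv,uu=np.mgrid[:420,:560]
p=cv2.undistortPoints(np.c_[uu.ravel(),vv.ravel()].astype(float).reshape(-1,1,2),c["camera_matrix"],c["dist"]).reshape(-1,2)
P=((np.c_[p,np.ones(len(p))]*d.reshape(-1,1))-c["t"])@np.array(c["R"])
k=(d.ravel()>0)&(np.hypot(P[:,0]-.62,P[:,1]+.325)<.045)
q=P[k&(P[:,2]>.125)&(P[:,2]<.18)]; m=q.mean(0); V=np.linalg.svd(q-m,full_matrices=False)[2]; print("front",m,V[2],"long",V[0],"top",np.percentile(P[k,2],99))
look(["leg_post","leg_hinge"],"scene")
E
```

```text
probe_grip [(0.71, [0.6203, -0.3219, 0.1452])]
probe_collar [(0.63, [0.6202, -0.3237, 0.0997])]
[ 0.56253958 -0.32548355  0.25332632] 32.7
front [ 0.60723678 -0.32644611  0.15518992] [ 0.99995299 -0.00895864 -0.00370863] long [ 3.70496207e-03 -4.26350271e-04  9.99993046e-01] top 0.1942931151084943
leg_post [(0.61, [0.5443, 0.2128, 0.0577])]
leg_hinge [(0.68, [0.5516, 0.1079, 0.0183])]
```

View pics/w8.png

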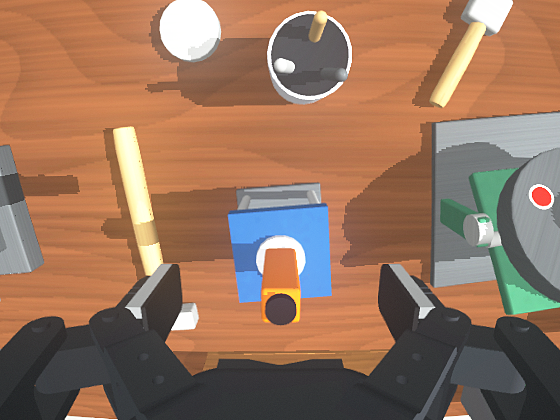

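The probe is back upright with its collar on the plate: grip top at (281,308), vertical within 0.25°, same height as before. One last check: the leg angle against the base plate edges, from the picture saved earlier.

```bash
python3 - <<'E'
from h import *
z=np.load("w4.npz"); im,d,R,t,K,D=[z[k] for k in ["im","d","R","t","K","D"]]
vv,uu=np.mgrid[:420,:560]
p=cv2.undistortPoints(np.c_[uu.ravel(),vv.ravel()].astype(float).reshape(-1,1,2),K,D).reshape(-1,2)
P=((np.c_[p,np.ones(len(p))]*d.reshape(-1,1))-t)@R; u=uu.ravel();v=vv.ravel()
hsv=cv2.cvtColor(im,cv2.COLOR_RGB2HSV).reshape(-1,3)
a=(abs(hsv[:,0].astype(int)-27)<6)&(hsv[:,1]>150)&(u>385)&(u<490)&(v>180)&(v<225)&(P[:,2]>.018)&(P[:,2]<.025)
q=P[a][:,:2]; l=cv2.fitLine(q.astype(np.float32),cv2.DIST_HUBER,0,.01,.01).ravel(); print("leg",len(q),np.degrees(np.arctan2(l[1],l[0])))
# base plate near edge (robot side): topmost grey pixels per column, z~.012
e=[]
for c in range(195,355):
    s=(u==c)&(v<200)&(P[:,2]>.008)&(P[:,2]<.016)&(hsv[:,1]<60)
    if s.any(): i=np.where(s)[0][0]; e.append(P[i,:2])
e=np.array(e); l=cv2.fitLine(e.astype(np.float32),cv2.DIST_HUBER,0,.01,.01).ravel(); print("edge",len(e),np.degrees(np.arctan2(l[1],l[0])))
E
```

```text
leg 1025 -83.59048
edge 160 26.737219
```

The leg points at 96.4° and the stand's heading from the disc normal is 6.1°, so the leg is 90° out and on its stop.

```bash
python3 -c "
from workcell import *
print(job_done())"
```

```text
the job is handed in; nothing more can be done
None
```

The job is handed in at about 33 s: the leg is out on its stop, red, yellow and blue were each pressed in order at about half travel for about half a second, and the probe is back upright in its holder with the gripper clear.

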